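# Clamp a whetstone for truing through the guard window

## Robot

A 6-joint arm with a two-finger parallel gripper is mounted at the origin on a cart in front of the work surface, level with it; the furniture and walls round the work are solid. World frame = base frame: x ahead of the robot, y to its left, z up, the work surface at z = 0. Lengths are in mm, angles in rad, forces in N, time in s.
With the tool pointing down it reaches from about 350 to 925 mm from the base axis. Payload 6.4 kg.
Tool frame: the origin (TCP) lies at the very end of the fingers, on their centre line; the grasp point (between the pads) lies grip_depth behind it (grip_depth is the distance from the TCP to the grasp point, in mm); z points along the fingers, y is the line along which they close (so a half turn about z gives the same grasp; the last joint's range is limited). The gripper opens to 85 mm and grips with 20 to 120 N. Pads are 22 mm wide; open, the fingers measure 114 mm over their backs; the gripper's body (76 mm by 85 mm) begins 54 mm behind the grasp point. The pads swing forward as they close: fully open they stand 13 mm farther back than shut.
Start: joints at [-1.291, 0.245, 1.558, -0, 1.339, -0.174], TCP at [284.956, -584.221, 231.29] pointing down, gripper open.
Joint ranges: [-3.13, 3.13], [-1.02, 2.26], [0.13, 2.54], [-0.95, 4.09], [0.21, 2.88], [-2.74, 2.74]. Speed limits (rad/s): [2.57, 2.57, 3.14, 3.14, 3.14, 3.14].

## Interface

Orientations are given as a unit quaternion [x, y, z, w].
In Python, from rig import * gives the robot as it stands.
- The arm moves only by the shell command python3 -m crank 'ROWS' [FORCE]. ROWS is a JSON object whose one key "moves" holds a list of rows, each a list of 3 entries, a list of its own where there are three numbers: the shift along the tool's x, y, z in units of 30 mm (1.0 is 30 mm), then the turn, a rotation vector about the tool's x, y, z in units of 8 degrees (1.0 is 8 degrees), then the opening, from 0 (shut) to 1 (fully open). In form: {"moves": [[[tx, ty, tz], [rx, ry, rz], gripper], ...]}. A call has 1 to 20 rows; each row shifts and turns the commanded pose from where the row before left it, along the tool's axes as they then stand; what a row does not reach is not made up. A row lasts 1/10 s, in which the tool goes at most 50 mm and 8.59 degrees, less where a joint would pass 70% of its speed; a pose out of reach is approached as far as the arm can. A call is refused whole if a number of a shift passes 1 or a number of a turn 1, either way. A call with a gripper value outside its range is refused whole. The fingers move at their own pace and stop on an object; FORCE is the grip in N (left out, the last holds). Time passes only in rows, so rows that do not move let the fingers close. It gives the time, the measured TCP pose, the force, the opening and the grip force at its end, in the units of the state.
- get_obs(): the state, without advancing time (a new reading comes with each control period).
- read_camera(name): name is "side" or "top"; returns the picture (400x640x3 uint8, blue, green, red); there is no depth.
- get_calibration(name): a dict with "camera_matrix" (3x3 intrinsics, pixels), "R" (3x3) and "t" (3): a world point X has camera coordinates R X + t. Camera axes: x right, y down, z forward; pixel columns grow to the right and rows downward; lengths in mm; the calibration is good to about 2 mm. A picture is of the moment at which its call begins. get_calibration takes no time and is no camera call.
- sign_off(): hands the job in; it is judged then, once.
The state is a dict: "time": time; "qpos": joint angles; "qd": joint speeds; "joint_efforts": joint torques, N m; "eef_pos": TCP position; "tcp_rot": TCP orientation; "wrist_force": force on the tool from outside, world axes, zero at the start; "moment": the same for the moment, N m; "opening": finger opening in mm; "grasp_force": force on a finger pad.
Only numpy, scipy, OpenCV 4.12 (cv2) and the standard library are available. Lean on these libraries where they do the work, as an engineer would, in place of code of your own. Each camera call takes 0.05 s, during which the arm holds its last target. There are 200 camera calls.

## Task

Push the grey-green whetstone along its channel until its end is fully home against the stop, without lifting it. Then reach down through the window in the guard without touching the guard, press the clamp lever inside all the way down until the clamp holds the stone, and come back out. Do not pick anything up, work the clamp only by its lever (do not push its arm), and leave the loose things nearby where they are.

Things in the scene. Friction and masses are not known exactly. Their poses are not given: they have to be found in the camera images.
- fixture: Stone-truing fixture, fixed: dark steel bed 90 mm wide (x), 330 long (y -211 to +119), 12 thick. Origin: on the bench, mid-width, under the end stop's face. Channel at negative y between aluminium rails 48 mm apart (tops z = 23, y -211 to -4, open at the -y end); stop 62 mm wide, face at y = 0, top z = 28. Toggle clamp and guard at positive y.
- stone: Grey-green whetstone, loose block 45 x 130 (own y) x 22 mm, lying on the bed in the channel (y along the fixture's y within 1 degree) short of the stop. Origin: centre of underside. Home: +y end at the stop, origin at fixture y = -65, z = 12 mm. Slides by a few newtons on its far (-y) end face, fixture z = 12 to 34 mm.
- guard: Grey sheet-metal guard over the clamp lever, fixed to the fixture, same origin and axes: a box 90 mm wide (x), y = 10 to 118 mm, top face z = 96 mm, sheet 2 mm, closed at the +y end, its sides open below z = 60 mm between legs, a rectangular window with black edge trim in its top. The robot must not touch it.
- guard_window (a point): Centre of the guard's window, at its top face: fixture (0, 80, 96) mm. The clear opening is 62 mm along the fixture's x and 52 mm along its y.
- lever_pad (a point): Centre of the upper face of the light metal pad with black ribs (34 mm in x, 26 mm long) at the end of the clamp lever, inside the guard under the window. Moves with the lever: raised at fixture (0, 79, 78) mm, tilted 26 degrees, +y end high (top edge about z = 84, 12 mm below the guard's top face); fully down level at (0, 88, 61) mm.
- clamp_lever (a joint): Angle of the clamp lever (rad): 0 raised (clamp open, as at the start), 0.45 fully down and locked (its hard end). Its hinge lies along the fixture's x at y = 46, z = 50 mm. Pressing down on the pad takes about 5 to 11 N; the lever stays where it is left.
- clamp_arm: Steel arm of the toggle clamp, in front of the guard, over the stone's +y end, with a sprung rubber-tipped foot. Comes down as the lever goes down. Raised, it stands up to about z = 90 mm at fixture y = 0 to -35 mm. Origin: its hinge at fixture y = 26, z = 46 mm. The robot must not push it.
- clamp_foot: The clamp's rubber-tipped foot, 14 mm across, carried by the arm (origin at the arm's hinge). When the stone is home and the lever locked it presses on the stone with some 5 N; raised, it hangs over the stone with some 10 mm to spare.
- dresser: Bystander, loose: speckled dressing stick 25 x 100 x 25 mm, beside the channel on the fixture's +x side. Origin: centre of its underside.
- small_spanner: Bystander, loose: small spanner 33 x 156 x 6 mm, flat on the bench on the fixture's -x side. Origin: centre of its underside.
- nut: Bystander, loose: flanged collet nut, 38 mm across, 19 mm high, on the fixture's +x side. Origin: centre of its underside.
- pen: Bystander, loose: marker pen, 17 x 135 x 16 mm, lying on the bench to the left. Origin: centre of its underside.

How it is judged:
By the outcome, as a careful person would: the job done as asked, in the order asked, and still so for the second after the job is handed in, with the robot touching nothing.
It also fails if it takes over 35 s, if anything falls off the work surface, if the arm or the gripper's body presses on something with over 40 N, if the wrist force passes 120 N, or if a joint passes its speed limit or range.

## Working session

There is one attempt and no reset: what is moved stays moved. The work goes in short steps, Python scripts to look and compute and a shell command to move; the robot and the scene stay as the last step left them, time stands still between calls to the robot, and variables do not carry over. Pictures are saved under pics/ and viewed, at most 10 in all, crops included, and the job is handed in when it is done.

```bash
mkdir -p pics
python3 - <<'E'
from rig import *
import cv2
for n in("top","side"):
    cv2.imwrite(f"pics/{n}0.png",read_camera(n)); c=get_calibration(n); print(n,c)
print(get_obs())
E
```

```text
top {'camera_matrix': array([[375.13537406,   0.        , 324.48850765],
       [  0.        , 375.13537406, 195.86971322],
       [  0.        ,   0.        ,   1.        ]]), 'R': array([[-2.58727149e-02, -9.99664896e-01, -8.35605525e-04],
       [-9.86080158e-01,  2.56584415e-02, -1.64278931e-01],
       [ 1.64245321e-01, -3.42636793e-03, -9.86413572e-01]]), 't': array([-12.97708773, 598.06136852, 854.26165786])}
side {'camera_matrix': array([[394.78388856,   0.        , 323.26409605],
       [  0.        , 394.78388856, 194.69471031],
       [  0.        ,   0.        ,   1.        ]]), 'R': array([[ 0.99988152,  0.01142402,  0.01031705],
       [ 0.01501559, -0.57632122, -0.8170853 ],
       [-0.00338847,  0.81714341, -0.57642447]]), 't': array([-587.93232969,   31.14526748,  932.3855193 ])}
{'time': 0.1, 'qpos': array([-1.29108186e+00,  2.45762963e-01,  1.55894830e+00,  1.79660277e-05,
        1.33870700e+00, -1.74092647e-01]), 'qd': array([ 6.67199082e-05, -2.18273095e-03, -3.12998851e-03, -9.03980624e-05,
        6.97879227e-04, -1.91590804e-03]), 'joint_efforts': array([-1.70216426e-04, -4.30672395e+01, -3.27128220e+01, -1.04157677e-04,
        2.80897570e-03, -2.58282356e-06]), 'eef_pos': array([ 284.81975318, -583.68906552,  230.24833563]), 'tcp_rot': array([ 9.74367706e-01,  2.24959418e-01, -3.94555028e-05, -9.11992444e-04]), 'wrist_force': array([-0.06458735,  0.50113605,  0.15956081]), 'moment': array([-0.00632717,  0.0194672 ,  0.01608687]), 'grasp_force': 0.0, 'opening': 85.27127376751021}
```

View pics/top0.png

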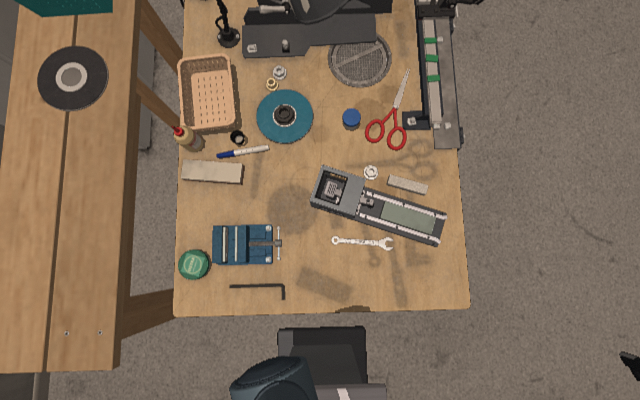

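View pics/side0.png

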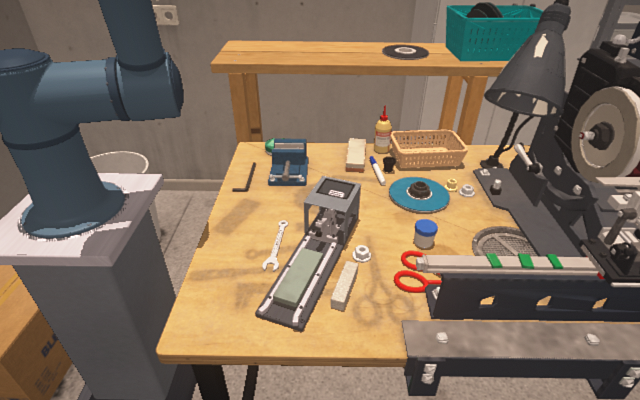

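The top view shows the fixture with its guard at about (335,188), the stone at (408,218) and the open end at (443,230). In the side view the guard is at (333,200) and the stone at (298,277). I'll enlarge both to get precise points.

Run:
```python
import cv2
a=cv2.imread("pics/top0.png")[155:255,300:455];cv2.imwrite("pics/t1.png",cv2.resize(a,None,fx=5,fy=5,interpolation=cv2.INTER_CUBIC))
a=cv2.imread("pics/side0.png")[170:330,250:390];cv2.imwrite("pics/s1.png",cv2.resize(a,None,fx=3.75,fy=3.75,interpolation=cv2.INTER_CUBIC))
```

```text
(no output)
```

View pics/t1.png

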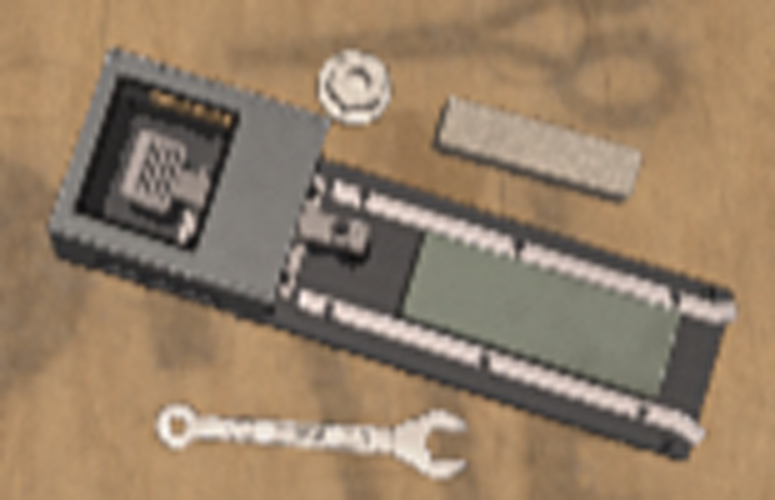

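View pics/s1.png

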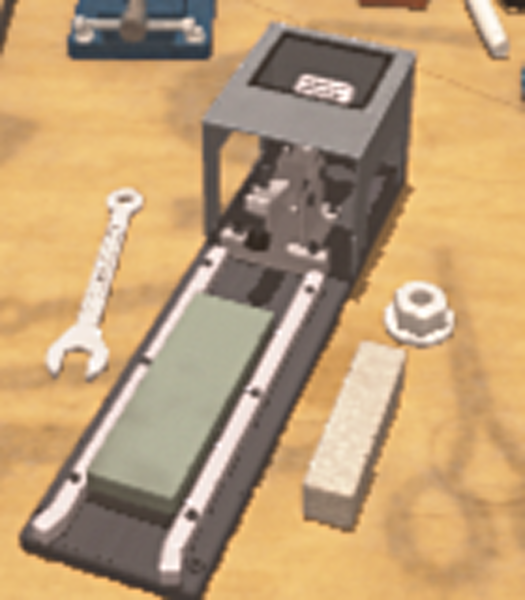

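The top crop shows the guard's top corners at crop pixels (112,50), (328,120), (275,305) and (52,232), and the stone's top at (422,232), (680,308), (660,395) and (403,312). The side crop shows the guard's top at (275,25), (415,50), (360,158) and (203,123), and the stone's top at (200,293), (275,310), (175,500) and (90,487). The lever pad shows under the window in both.

```bash
cat > h.py <<'E'
from rig import *
import numpy as np
F={"top":(5,300,155),"side":(3.75,250,170)}
def ray(n,p,z,crop=True):
    c=get_calibration(n);p=np.array(p,float)
    if crop: s,ox,oy=F[n];p=(p+.5)/s-.5+[ox,oy]
    R,t=np.array(c["R"]),np.array(c["t"]);o=-R.T@t
    d=R.T@np.linalg.inv(c["camera_matrix"])@[*p,1]
    return (o+d*(z-o[2])/d[2])[:2]
def fit(L,W):
    L,W=np.array(L,float),np.array(W)
    l=(L-L.mean(0))@[1,1j];w=(W-W.mean(0))@[1,1j]
    a=np.angle((l.conj()*w).sum());c,s=np.cos(a),np.sin(a);R=np.array([[c,-s],[s,c]])
    o=W.mean(0)-R@L.mean(0);return o,a,np.linalg.norm(L@R.T+o-W,axis=1)
E
python3 - <<'E'
from h import *
G=[(45,118),(45,10),(-45,10),(-45,118)]
gt=[ray("top",p,96) for p in [(112,50),(328,120),(275,305),(52,232)]]
gs=[ray("side",p,96) for p in [(415,50),(360,158),(203,123),(275,25)]]
bt=[ray("top",p,12) for p in [(735,288),(688,460)]];B=[(45,-211),(-45,-211)]
bs=[ray("side",p,12) for p in [(22,540)]]
for L,W in((G,gt),(G,gs),(G+B,gt+bt),(G+[B[1]],gs+bs),(G+G+B+[B[1]],gt+gs+bt+bs)):
    o,a,e=fit(L,W);print(o.round(1),a.round(4),e.round(1))
R=np.array([[np.cos(a),-np.sin(a)],[np.sin(a),np.cos(a)]])
for n,P in(("top",[(422,232),(680,308),(660,395),(403,312)]),("side",[(275,310),(175,500),(90,487),(200,293)])):
    print(n,(np.array([ray(n,p,34) for p in P])-o)@R)
for n,P in(("top",[(120,78),(240,118),(197,250),(75,210)]),):
    print(n,(np.array([ray(n,p,96) for p in P])-o)@R)
print("pad",(ray("top",(158,168),78)-o)@R,(ray("side",(325,88),78)-o)@R)
for q in((0,80),(0,88),(0,-250)):print(q,o+R@q)
E
```

```text
[ 581.9 -119.8] -0.3377 [1.1 2.3 0.2 1.5]
[ 587.8 -119.2] -0.3331 [2.3 1.6 0.2 3.7]
[ 582.1 -119.1] -0.3385 [1.8 1.7 0.6 2.1 1.4 1.5]
[ 587.6 -119.2] -0.3355 [2.4 1.4 0.3 3.7 0.3]
[ 584.6 -119.2] -0.34 [3.4 3.3 2.8 3.5 2.8 2.2 3.2 5.6 2.5 1.9 3.6]
top [[  17.23212115  -51.71224294]
 [  20.11943803 -181.47943838]
 [ -23.55780732 -183.38133859]
 [ -23.29973059  -54.10480792]]
side [[  22.32436864  -49.75417817]
 [  22.61834488 -181.3601872 ]
 [ -16.45689369 -188.17459673]
 [ -19.01186309  -51.67263688]]
top [[ 31.11266072 107.88634497]
 [ 30.21440362  49.51674382]
 [-34.36672936  49.75369009]
 [-33.99376703 108.30978642]]
pad [-0.41629898 78.98988612] [ 1.26912925 90.2656963 ]
(0, 80) [611.27824505 -43.74405695]
(0, 88) [613.9460885  -36.20200077]
(0, -250) [ 501.22970264 -354.85387407]
```

```bash
python3 -m crank '{"moves":[[[0,0,0],[0,0,-0.93],0],[[0,0,0],[0,0,-0.93],0],[[0,0,0],[0,0,-0.93],0],[[0,0,0],[0,0,-0.93],0],[[0,0,0],[0,0,-0.93],0],[[0,0,0],[0,0,-0.93],0],[[0.87,0.36,0.1],[0,0,0],0],[[0.87,0.36,0.2],[0,0,0],0],[[0.87,0.36,0.3],[0,0,0],0],[[0.87,0.36,0.4],[0,0,0],0],[[0.87,0.36,0.4],[0,0,0],0],[[0.87,0.36,0.4],[0,0,0],0],[[0.87,0.36,0.4],[0,0,0],0],[[0.87,0.36,0.4],[0,0,0],0],[[0.87,0.36,0.4],[0,0,0],0],[[0.87,0.36,0.4],[0,0,0],0],[[0.87,0.36,0.4],[0,0,0],0],[[0.87,0.36,0.4],[0,0,0],0],[[0,0,0],[0,0,0],0],[[0,0,0],[0,0,0],0]]}' 30
python3 - <<'E'
from h import *
import cv2
from scipy.spatial.transform import Rotation as Ro
s=get_obs();print(s["eef_pos"],s["opening"],s["wrist_force"]);print(Ro.from_quat(s["tcp_rot"]).as_matrix().round(4))
for n in("top","side"):
    c=get_calibration(n);p=np.array(c["camera_matrix"])@(np.array(c["R"])@s["eef_pos"]+c["t"]);p=(p/p[2])[:2];print(n,p)
    im=read_camera(n);cv2.imwrite(f"pics/{n}2.png",im)
    x,y=p.astype(int);cv2.imwrite(f"pics/{n}2c.png",cv2.resize(im[max(0,y-60):y+40,x-50:x+50],None,fx=4,fy=4,interpolation=cv2.INTER_CUBIC));print(x-50,max(0,y-60))
a,b=cv2.imread("pics/top2c.png"),cv2.imread("pics/side2c.png");cv2.imwrite("pics/c2.png",np.hstack([a,b]))
E
```

```text
time: 2.1
eef_pos: [510.9, -331.3, 104.7]
tcp_rot: [0.816, 0.579, -0.0, -0.001]
wrist_force: [-0.1, -0.0, -0.6]
opening: -0.2
grasp_force: 0.0
[ 510.8677997  -331.25895777  104.74295349] -0.18663379937981595 [-0.05437297 -0.04736844 -0.58772639]
[[ 3.304e-01  9.438e-01 -1.100e-03]
 [ 9.438e-01 -3.304e-01  5.000e-04]
 [ 1.000e-04 -1.200e-03 -1.000e+00]]
top [461.29242474 226.65208139]
411 166
side [270.70319198 289.60205817]
220 229
```

View pics/c2.png

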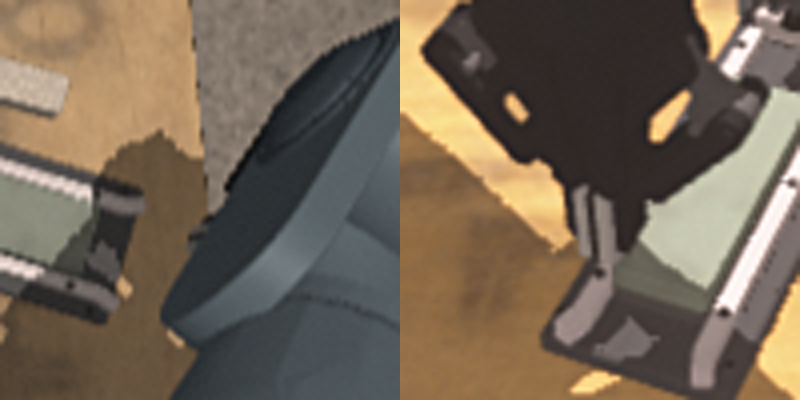

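In the side view the fingertips sit at about (604,250) in the panel, against a predicted 603. So the robot and side camera agree closely; the top view is occluded. I'll go lower behind the stone and compare directly with the rails.

```bash
python3 -m crank '{"moves":[[[0,0,0.5],[0,0,0],0],[[0,0,0.6],[0,0,0],0],[[0,0,0.6],[0,0,0],0],[[0,0,0.6],[0,0,0],0],[[0,0,0.3],[0,0,0],0],[[0,0,0],[0,0,0],0]]}'
python3 - <<'E'
from h import *
import cv2
s=get_obs();n="side"
c=get_calibration(n);p=np.array(c["camera_matrix"])@(np.array(c["R"])@s["eef_pos"]+c["t"]);p=(p/p[2])[:2];print(s["eef_pos"],p)
im=read_camera(n);cv2.imwrite("pics/s3.png",cv2.resize(im[270:350,220:330],None,fx=7,fy=7,interpolation=cv2.INTER_CUBIC))
E
```

```text
time: 2.8
eef_pos: [509.7, -331.3, 25.3]
tcp_rot: [0.816, 0.578, -0.0, -0.002]
wrist_force: [0.4, 0.5, -0.1]
opening: -0.0
grasp_force: 0.0
[ 509.68448373 -331.26541712   25.34010346] [273.20581909 322.55083097]
```

View pics/s3.png

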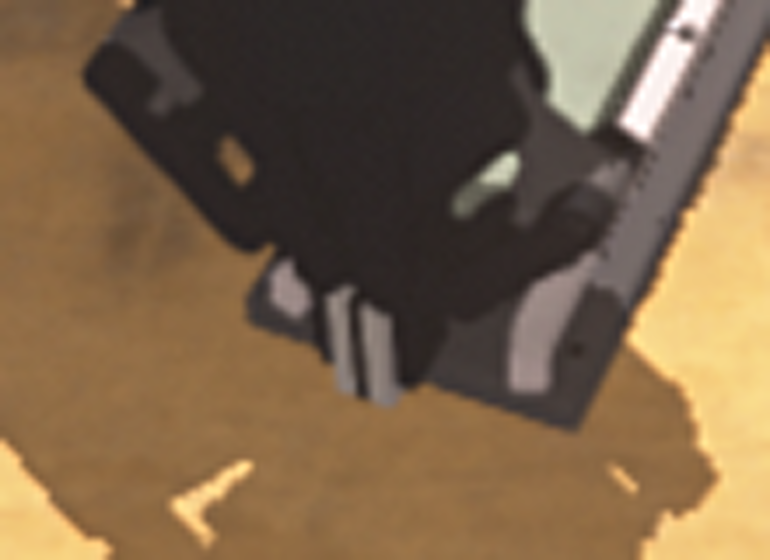

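The bed's end corners show at panel (250,310) and (578,430). The finger tips are at about (378,390), against a predicted (376,371) for the tip centre. I'll work out the lateral offset from the bed end.

Run:
```python
from h import *
P=[ray("side",(np.array(p)+.5)/7-.5+[220,270],z,False) for p,z in(((250,308),12),((578,430),12),((292,318),23),((530,392),23))]
print(P,np.linalg.norm(P[0]-P[1]),np.linalg.norm(P[2]-P[3]))
a=-.3367;R=np.array([[np.cos(a),-np.sin(a)],[np.sin(a),np.cos(a)]])
for i in(0,2):
  m=(P[i]+P[i+1])/2;print("tcp rel. to centre of end, fixture axes",R.T@(get_obs()["eef_pos"][:2]-m))
```

```text
[array([ 474.97889689, -303.65428722]), array([ 557.03717492, -336.8574812 ]), array([ 487.71269369, -314.91826223]), array([ 545.95676102, -334.67369014])] 88.52125780772538 61.50323821673489
tcp rel. to centre of end, fixture axes [ -1.39662239 -12.72443373]
tcp rel. to centre of end, fixture axes [-3.67682436 -8.71238527]
```

```bash
python3 -m crank '{"moves":[[[0,0.05,0.17],[0,0,0],0],[[0.3,0,0],[0,0,0],0],[[0.3,0,0],[0,0,0],0],[[0.2,0,0],[0,0,0],0],[[0.1,0,0],[0,0,0],0],[[0.1,0,0],[0,0,0],0],[[0.1,0,0],[0,0,0],0],[[0.15,0,0],[0,0,0],0],[[0.15,0,0],[0,0,0],0],[[0.15,0,0],[0,0,0],0],[[0.15,0,0],[0,0,0],0],[[0.15,0,0],[0,0,0],0]]}'
python3 -m crank '{"moves":[[[0.15,0,0],[0,0,0],0],[[0.15,0,0],[0,0,0],0],[[0.12,0,0],[0,0,0],0],[[0.1,0,0],[0,0,0],0],[[0,0,0],[0,0,0],0]]}'
```

```text
time: 4.05
eef_pos: [531.1, -279.7, 22.4]
tcp_rot: [0.816, 0.578, -0.0, 0.0]
wrist_force: [-0.9, -4.0, 1.0]
opening: -0.1
grasp_force: 1.4
time: 4.55
eef_pos: [536.2, -264.5, 22.2]
tcp_rot: [0.816, 0.578, 0.0, -0.0]
wrist_force: [0.3, -1.8, 0.6]
opening: 0.0
grasp_force: 0.4
```

```bash
python3 -m crank '{"moves":[[[0.1,0,0],[0,0,0],0],[[0.1,0,0],[0,0,0],0],[[0.08,0,0],[0,0,0],0],[[0,0,0],[0,0,0],0]]}'
python3 -m crank '{"moves":[[[0.06,0,0],[0,0,0],0],[[0.05,0,0],[0,0,0],0],[[0,0,0],[0,0,0],0]]}'
```

```text
time: 4.95
eef_pos: [538.9, -256.7, 22.1]
tcp_rot: [0.816, 0.578, 0.0, -0.0]
wrist_force: [0.1, -1.8, 0.0]
opening: 0.1
grasp_force: 0.6
time: 5.25
eef_pos: [539.9, -253.8, 22.1]
tcp_rot: [0.816, 0.578, 0.0, -0.0]
wrist_force: [-1.8, -3.0, 1.4]
opening: -0.4
grasp_force: 0.9
```

```bash
for i in 1; do python3 -m crank '{"moves":[[[0.05,0,0],[0,0,0],0],[[0.03,0,0],[0,0,0],0],[[0,0,0],[0,0,0],0]]}'; done
python3 -m crank '{"moves":[[[0.05,0,0],[0,0,0],0],[[0.03,0,0],[0,0,0],0],[[0,0,0],[0,0,0],0]]}'
```

```text
time: 5.55
eef_pos: [540.6, -252.0, 22.1]
tcp_rot: [0.816, 0.578, -0.0, 0.0]
wrist_force: [-1.2, -4.5, 0.4]
opening: 0.1
grasp_force: 2.1
time: 5.85
eef_pos: [540.7, -251.9, 22.2]
tcp_rot: [0.816, 0.578, -0.002, 0.001]
wrist_force: [-5.0, -11.7, -0.9]
opening: 0.3
grasp_force: 6.5
```

Stopped hard at about 12.7 N with no further motion, so the stone is home. One small confirming push, then back off, up and over to the window.

```bash
python3 -m crank '{"moves":[[[0.05,0,0],[0,0,0],0],[[0,0,0],[0,0,0],0],[[0,0,0],[0,0,0],0]]}'
python3 -m crank '{"moves":[[[-0.2,0,0],[0,0,0],0],[[-0.3,0,0],[0,0,0],0],[[-0.2,0,-0.3],[0,0,0],0],[[0,0,-0.7],[0,0,0],0],[[0,0,-0.9],[0,0,0],0],[[0,0,-0.9],[0,0,0],0],[[0,0,-0.9],[0,0,0],0],[[0,0,-0.6],[0,0,0],0],[[0.8,0,0],[0,0,0],0],[[0.9,0,0],[0,0,0],0],[[0.9,0,0],[0,0,0],0],[[0.9,0,0],[0,0,0],0],[[0.9,0,0],[0,0,0],0],[[0.9,0,0],[0,0,0],0],[[0.9,0,0],[0,0,0],0],[[0.9,0,0],[0,0,0],0],[[0.6,0,0],[0,0,0],0],[[0.45,0,0],[0,0,0],0],[[0,0,0],[0,0,0],0]]}'
python3 - <<'E'
from h import *
import cv2
s=get_obs();n="side"
c=get_calibration(n);p=np.array(c["camera_matrix"])@(np.array(c["R"])@s["eef_pos"]+c["t"]);p=(p/p[2])[:2];print(s["eef_pos"],p)
im=read_camera(n);cv2.imwrite("pics/s4.png",cv2.resize(im[150:290,260:400],None,fx=4,fy=4,interpolation=cv2.INTER_CUBIC))
im=read_camera("top");cv2.imwrite("pics/t4.png",im)
E
```

```text
time: 6.15
eef_pos: [540.9, -251.9, 22.6]
tcp_rot: [0.816, 0.579, -0.003, 0.002]
wrist_force: [-6.8, -15.3, -0.1]
opening: 0.0
grasp_force: 9.0
time: 8.05
eef_pos: [616.4, -36.1, 151.3]
tcp_rot: [0.815, 0.579, 0.0, -0.0]
wrist_force: [-1.1, -0.8, -0.2]
opening: 0.3
grasp_force: 0.0
[616.35954913 -36.09519616 151.34516374] [337.58064875 164.38619142]
```

View pics/s4.png

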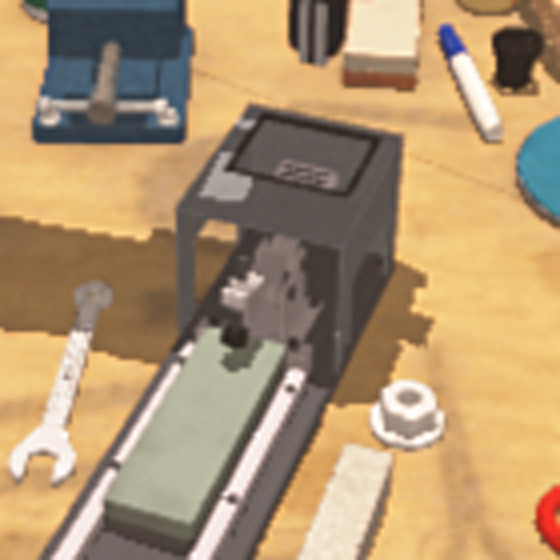

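The stone is now under the clamp arm against the stop. The finger tips are at panel (315,60), against a predicted (312,60). The window's corners are at about (258,113), (381,150), (358,194) and (231,160).

Run:
```python
from h import *
P=np.array([ray("side",(np.array(p)+.5)/4-.5+[260,150],96,False) for p in((258,113),(381,150),(358,194),(231,160))])
T=np.array([ray("top",p,96) for p in((120,78),(240,118),(197,250),(75,210))])
a=-.3375;R=np.array([[np.cos(a),-np.sin(a)],[np.sin(a),np.cos(a)]])
t=get_obs()["eef_pos"][:2]
for W in(P,T):
  print(((W-W.mean(0))@R).round(1).tolist(),W.mean(0),"tcp-win (fx,fy)",(t-W.mean(0))@R)
```

```text
[[-37.6, 28.3], [36.3, 17.4], [36.6, -25.7], [-35.3, -20.0]] [615.04443648 -41.2781113 ] tcp-win (fx,fy) [-0.3053609   3.72906298]
[[32.9, 28.9], [31.9, -29.4], [-32.7, -29.0], [-32.2, 29.5]] [609.24258775 -44.2261608 ] tcp-win (fx,fy) [4.19299389 8.43196089]
```

```bash
python3 -m crank '{"moves":[[[-0.07,-0.05,0.2],[0,0,0],0],[[0,0,0.6],[0,0,0],0],[[0,0,0.6],[0,0,0],0],[[0,0,0.4],[0,0,0],0],[[0,0,0.2],[0,0,0],0],[[0,0,0],[0,0,0],0]]}'
python3 -m crank '{"moves":[[[0,0,0.12],[0,0,0],0],[[0,0,0.12],[0,0,0],0],[[0,0,0.12],[0,0,0],0],[[0,0,0.12],[0,0,0],0],[[0,0,0],[0,0,0],0]]}'
```

```text
time: 8.75
eef_pos: [613.3, -39.0, 90.2]
tcp_rot: [0.816, 0.578, -0.001, -0.001]
wrist_force: [0.6, -0.1, -0.2]
opening: 0.1
grasp_force: 0.0
time: 9.25
eef_pos: [615.7, -37.7, 78.5]
tcp_rot: [0.816, 0.578, 0.002, 0.0]
wrist_force: [0.7, 3.8, 4.2]
opening: -0.4
grasp_force: 2.4
```

```bash
python3 -m crank '{"moves":[[[0,0,0.12],[0,0,0],0],[[0,0,0.12],[0,0,0],0],[[0,0,0.12],[0,0,0],0],[[0,0,0],[0,0,0],0]]}'
python3 -m crank '{"moves":[[[0,0,0.08],[0,0,0],0],[[0,0,0.08],[0,0,0],0],[[0,0,0],[0,0,0],0]]}'
```

```text
time: 9.65
eef_pos: [615.6, -38.5, 67.4]
tcp_rot: [0.816, 0.578, 0.002, 0.001]
wrist_force: [2.2, 0.8, 3.6]
opening: 0.1
grasp_force: 1.5
time: 9.95
eef_pos: [615.7, -38.2, 62.8]
tcp_rot: [0.816, 0.578, 0.002, 0.001]
wrist_force: [2.2, 3.8, 5.2]
opening: -0.1
grasp_force: 2.7
```

```bash
python3 -m crank '{"moves":[[[0,0,0.05],[0,0,0],0],[[0,0,0.05],[0,0,0],0],[[0,0,0],[0,0,0],0]]}'
python3 -m crank '{"moves":[[[0,0,0.04],[0,0,0],0],[[0,0,0.03],[0,0,0],0],[[0,0,0],[0,0,0],0]]}'
```

```text
time: 10.25
eef_pos: [616.0, -37.8, 60.9]
tcp_rot: [0.816, 0.578, 0.002, 0.001]
wrist_force: [0.1, 6.1, 11.6]
opening: 0.1
grasp_force: 5.8
time: 10.55
eef_pos: [616.1, -37.8, 60.7]
tcp_rot: [0.816, 0.578, 0.002, 0.0]
wrist_force: [-6.7, 7.3, 22.7]
opening: -0.0
grasp_force: 11.5
```

Hard end reached (force climbs with no motion at z = 60.7, matching 61). Now straight out, clear, and check.

```bash
python3 -m crank '{"moves":[[[0,0,0.03],[0,0,0],0],[[0,0,0],[0,0,0],0],[[0,0,-0.2],[0,0,0],0],[[0,0,-0.4],[0,0,0],0],[[0,0,-0.6],[0,0,0],0],[[0,0,-0.8],[0,0,0],0],[[0,0,-0.9],[0,0,0],0],[[0,0,-0.9],[0,0,0],0],[[0,0,-0.9],[0,0,0],0],[[0.5,0,-0.6],[0,0,0],0],[[0.8,0,0],[0,0,0],0],[[0.8,0,0],[0,0,0],0],[[0,0,0],[0,0,0],0],[[0,0,0],[0,0,0],0]]}'
python3 - <<'E'
from h import *
import cv2
im=read_camera("side");cv2.imwrite("pics/s5.png",cv2.resize(im[150:310,250:410],None,fx=3.6,fy=3.6,interpolation=cv2.INTER_CUBIC))
cv2.imwrite("pics/t5.png",read_camera("top"))
E
```

```text
time: 11.95
eef_pos: [634.4, 20.6, 213.8]
tcp_rot: [0.816, 0.578, -0.001, -0.0]
wrist_force: [-0.1, -0.5, 0.3]
opening: 0.0
grasp_force: 0.0
```

View pics/s5.png

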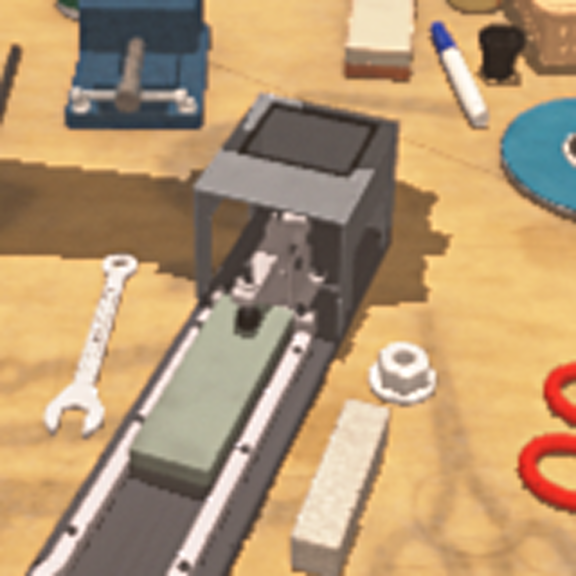

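The pad has gone out of view below the window, and the black foot at (247,318) now sits on the stone at the stop. The spanner, nut and dresser have not moved, and the arm is clear.

```bash
python3 -c "
from rig import *
print(sign_off())"
```

```text
the job is handed in; nothing more can be done
None
```

The stone was pushed home against the stop, the clamp lever was pressed to its hard end through the window, and the clamp foot is on the stone; the arm came out clear and the job was handed in at about 12 s, with no verdict returned.

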